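# Clear the sample chest and hold its lid half open

### The arm

A 6-joint arm with a two-finger parallel gripper is mounted at the origin on a cart in front of the work surface, level with it; the furniture and walls round the work are solid. World frame = base frame: x ahead of the robot, y to its left, z up, the work surface at z = 0. Lengths are in m, angles in rad, forces in N, time in s.
With the tool pointing down it reaches from about 0.375 to 0.9 m from the base axis. Payload 3.1 kg.
Tool frame: the origin (TCP) lies on the centre line of the jaws, within the pads' length; the fingertips stand 14 mm ahead of it and the grasp point (between the pads) lies 5 mm behind it; z points along the fingers, y is the line along which they close (so a half turn about z gives the same grasp; the last joint's range is limited). The gripper opens to 87 mm and grips with 3 to 60 N. Pads are 19 mm wide; open, the fingers measure 117 mm over their backs; the gripper's body (75 mm by 190 mm) begins 51 mm behind the grasp point.
Start: joints at [1.157, 0.527, 1.433, -0, 1.181, -0.178], TCP at [0.145, 0.608, 0.237] pointing down, gripper open.
Joint ranges: [-3.08, 3.08], [-0.75, 2.2], [0.22, 2.44], [-1.43, 4.57], [0, 2.65], [-2.85, 2.85]. Speed limits (rad/s): [2.79, 2.79, 3.14, 3.14, 3.14, 3.14].

### API

Orientations are given as a unit quaternion [x, y, z, w].
In Python, from rig import robot gives the robot as it stands.
- The arm moves only by the tool move_arm, never from a script. Its argument "commands" is a list of rows, each an object with "hand": the finger opening in cm, from 0 to 8.7; "travel": the shift along the tool's x, y, z in cm, a list of three; "twist": the turn, a rotation vector about the tool's x, y, z in degrees, a list of three. In form: [{"hand": hand, "travel": [dx, dy, dz], "twist": [wx, wy, wz]}, ...]. A call has 1 to 5 rows; each row shifts and turns the commanded pose from where the row before left it, along the tool's axes as they then stand; what a row does not reach is not made up. A row lasts 1/12 s, in which the tool goes at most 41.7 mm and 7.16 degrees, less where a joint would pass 70% of its speed; a pose out of reach is approached as far as the arm can. A call is refused whole if a number of a shift passes 4.17 or a number of a turn 7.16, either way. A call with a gripper value outside its range is refused whole. The fingers move at their own pace and stop on an object; "force" is the grip in N (left out, the last holds). Time passes only in rows, so rows that do not move let the fingers close. It gives the time, the measured TCP pose, the force, the opening and the grip force at its end, in the units of the state.
- robot.get_obs(): the state, without advancing time (a new reading comes with each control period).
- robot.camera(name): name is "side" or "top" or "wrist"; returns a dict with "frame" (480x640x3 uint8, red, green, blue), "fov_y" (degrees; the focal length in pixels is half the picture's height over the tangent of half this angle, whatever the lens; pixels are square), "cx", "cy" (the principal point, pixels), "extrinsics" (4x4, takes a point from camera to world coordinates); the wrist camera has in their place "T_tool_cam" (4x4, takes a point from camera to tool coordinates, whose origin is the TCP and whose axes are the flange's). Camera axes: x right, y down, z forward; pixel columns grow to the right and rows downward; lengths in m; the calibration is good to about 2 mm. The wrist camera is an equidistant fisheye: a pixel r from the principal point sees the ray r / f radians off the axis. A picture is of the moment at which its call begins: read the wrist's pose just before it. There is no depth.
- robot.hand_in(): hands the job in; it is judged then, once.
The state is a dict: "time": time; "q": joint angles; "joint_velocities": joint speeds; "joint_torque": joint torques, N m; "position": TCP position; "tool_rot": TCP orientation; "ft_force": force on the tool from outside, world axes, zero at the start; "moment": the same for the moment, N m; "grip_width": finger opening in m; "grip_force": force on a finger pad.
Only numpy, scipy, OpenCV 4.12 (cv2) and the standard library are available. Lean on these libraries where they do the work, as an engineer would, in place of code of your own. Each camera call takes 0.05 s, during which the arm holds its last target. There are 200 camera calls.

### The job

Clear the lid of the green chest: stack its two closed cases squarely on the grey case that stands on the bench, first the blue one on the grey, then the orange one on the blue, leaving the grey case where it is. Then raise the chest's lid by its handle to 45 degrees and keep holding it there, without letting it drop: the lid would fall shut by itself, so finish while still holding it at 45 degrees. Do not disturb the pigment pot and the plaster samples on the bench.

Things in the scene. Friction and masses are not known exactly. Their poses are not given: they have to be found in the camera images.
- chest: shallow green sheet-steel chest, fixed to the bench, 226 (x) x 286 (y) x 80 mm over the shut lid, turned by up to 10 degrees. Origin: centre of its underside, on the bench; z up, its -x side is the front (to the robot), the lid is hinged on the +x side. The flat top of the shut lid is 80 mm above the origin; the two cases start on it, side by side, behind the handle
- chest_lid (a joint): angle of the chest's lid in rad: 0 shut, growing as its front edge rises, 0.785 is 45 degrees, 1.8 the stop. The hinge turns freely, and the 0.4 kg lid falls shut from there unless held (about 2 to 3 N at the handle)
- lid_hinge (a point): middle of the lid's hinge line, 110 mm behind (+x) the chest's origin and 72 mm above it; the line runs along the chest's y axis. Fixed to the chest
- lid_handle (a point): middle of the handle's grip bar: round steel, 12 mm in diameter, 110 mm along the chest's y, axis 40 mm above the lid; when shut 195 mm in front (-x) of the hinge line and 48 mm above it. Moves with the lid, 201 mm from the hinge line. Pinch it from above: being round it turns in the fingers, so the gripper can stay pointing down. x: along the lid to the hinge, y: along the bar, z: out of the lid
- case_base: grey closed plastic case, 90 (x) x 50 (y) x 30 mm (z), flat top and underside, standing loose on the bench to the left of the chest; foot of the column. Origin: centre of its underside, z up. 0.15 kg
- case_blue: blue closed plastic case of the same size, 90 (x) x 50 (y) x 30 mm (z), lid fixed shut; starts lying on the chest's lid with its long side about along the chest's x. Origin: centre of its underside, z up. 0.1 to 0.2 kg
- case_orange: orange closed plastic case, same size and origin as the blue one; starts beside it on the chest's lid, on either side, about 130 mm away centre to centre. 0.1 to 0.2 kg
- pigment_pot_1: brown pigment pot with black screw cap, 42 mm in diameter, 56 mm high, loose bystander on the bench between chest and column. Origin: centre of its underside
- cast_sample_0: white plaster tile, 55 x 55 x 14 mm, loose bystander at the left. Origin: centre of its underside
- cast_sample_1: grey plaster tile, 62 x 50 x 18 mm, loose bystander at the left. Origin: centre of its underside

How it is judged:
On the way, in this order (a step that is already met when the one before it is completed fails the run):
1. the blue case stands squarely on the grey one, let go, with the lid still shut (horizontal distance between case_blue and case_base below 0.01 m and angle between the x axis of case_blue and the x axis of case_base, either way round below 0.14 rad and height (world z) of case_blue between 0.026 and 0.034 m and angle between case_blue's own z axis and vertical below 0.07 rad and contact force between the fingers and case_blue below 0.1 N and linear speed of case_blue below 0.03 m/s and value of joint chest_lid below 0.1 rad), for 0.2 s.
2. the orange case stands squarely on the blue one, let go, with the lid still shut (horizontal distance between case_blue and case_base below 0.01 m and angle between the x axis of case_blue and the x axis of case_base, either way round below 0.14 rad and height (world z) of case_blue between 0.026 and 0.034 m and angle between each of case_blue, case_orange's own z axis and vertical below 0.07 rad and horizontal distance between case_orange and case_blue below 0.01 m and angle between the x axis of case_orange and the x axis of case_blue, either way round below 0.14 rad and height (world z) of case_orange between 0.056 and 0.064 m and contact force between the fingers and case_orange below 0.1 N and linear speed of case_orange below 0.03 m/s and value of joint chest_lid below 0.1 rad), for 0.2 s.
At the end, for the whole second after the job is handed in: Grey, blue, orange cases in one upright column (each centred within 10 mm, turned within 8 degrees of the one below; grey within 25 mm of its start), untouched; lid still at 45 +- 6 degrees, held by the fingers alone; pot and plaster samples within 25 mm of their start (horizontal distance between case_blue and case_base below 0.01 m and angle between the x axis of case_blue and the x axis of case_base, either way round below 0.14 rad and height (world z) of case_blue between 0.026 and 0.034 m and angle between each of case_blue, case_orange, case_base's own z axis and vertical below 0.07 rad and horizontal distance between case_orange and case_blue below 0.01 m and angle between the x axis of case_orange and the x axis of case_blue, either way round below 0.14 rad and height (world z) of case_orange between 0.056 and 0.064 m and height (world z) of case_base below 0.004 m and distance of each of case_base, pigment_pot_1, cast_sample_0, cast_sample_1 from where it was at the start of the episode below 0.025 m and contact force between the fingers and case_base below 0.1 N and contact force between the fingers and case_blue below 0.1 N and contact force between the fingers and case_orange below 0.1 N and value of joint chest_lid between 0.68 and 0.89 rad and velocity of joint chest_lid between -0.1 and 0.1 rad/s and contact force between the fingers and chest above 0.5 N and contact force between each of case_base, case_blue, case_orange, pigment_pot_1, cast_sample_0, cast_sample_1 and chest below 0.1 N); the arm keeps its last pose, push and grip.
It fails at once if a case was tipped over (angle between any of case_base, case_blue, case_orange's own z axis and vertical above 0.6 rad).
It fails at once if the lid was let drop (velocity of joint chest_lid below -2.5 rad/s).
It fails at once if the grey case was moved away (distance of case_base from where it was at the start of the episode above 0.035 m).
It fails at once if the pot or a plaster sample was disturbed (distance of any of pigment_pot_1, cast_sample_0, cast_sample_1 from where it was at the start of the episode above 0.035 m).
It also fails if it takes over 72 s, if anything falls off the work surface, if the arm or the gripper's body presses on something with over 40 N, if the wrist force passes 120 N, or if a joint passes its speed limit or range.

## Working session

There is one attempt and no reset: what is moved stays moved. The work goes in short steps, Python scripts to look and compute and a tool call to move; the robot and the scene stay as the last step left them, time stands still between calls to the robot, and variables do not carry over. Pictures are saved under pics/ and viewed, at most 13 in all, crops included, and the job is handed in when it is done.

Besides the shell and the picture viewer there is one more tool, called after ">>>" as name(argument=value, ...) on one line, values as JSON. move_arm: Moves the arm, as the interface text tells. Its arguments: {"type":"object","properties":{"commands":{"type":"array"},"force":{"type":"number"}},"required":["commands"]}

```bash
mkdir -p pics; ls
python3 - <<'E'
from rig import robot
import cv2,numpy as np,pickle
o=robot.get_obs();print({k:np.round(v,3) for k,v in o.items()})
C={}
for n in("side","top","wrist"):
    c=robot.camera(n);C[n]=c
    cv2.imwrite(f"pics/{n}0.png",c["frame"][:,:,::-1])
    print(n,{k:np.round(v,3).tolist() for k,v in c.items() if k!="frame"})
pickle.dump((o,C),open("c0.pkl","wb"))
E
```

```text
pics
{'time': np.float64(0.0), 'q': array([ 1.157,  0.528,  1.434, -0.   ,  1.181, -0.178]), 'joint_velocities': array([-0.001,  0.   , -0.001, -0.   ,  0.001,  0.001]), 'joint_torque': array([-2.0000e-03, -4.4003e+01, -1.7659e+01,  6.3000e-02,  5.8000e-02,
       -0.0000e+00]), 'position': array([0.145, 0.607, 0.236]), 'tool_rot': array([ 0.117,  0.993, -0.001, -0.   ]), 'ft_force': array([-0.108, -0.715,  0.077]), 'moment': array([-0.037, -0.018,  0.016]), 'grip_force': np.float64(0.0), 'grip_width': np.float64(0.087)}
side {'fov_y': 53.086, 'cx': 329.484, 'cy': 238.225, 'extrinsics': [[0.982, -0.143, 0.125, 0.42], [-0.189, -0.676, 0.712, -0.79], [-0.018, -0.722, -0.691, 0.913], [0.0, 0.0, 0.0, 1.0]]}
top {'fov_y': 50.18, 'cx': 329.463, 'cy': 235.996, 'extrinsics': [[0.027, -0.996, 0.091, 0.437], [-1.0, -0.028, -0.008, 0.059], [0.011, -0.09, -0.996, 1.387], [0.0, 0.0, 0.0, 1.0]]}
wrist {'fov_y': 65.706, 'cx': 321.258, 'cy': 243.344, 'T_tool_cam': [[-0.001, -0.97, -0.244, 0.066], [1.0, -0.0, -0.001, 0.0], [0.0, -0.244, 0.97, -0.149], [0.0, 0.0, 0.0, 1.0]]}
```

View pics/top0.png

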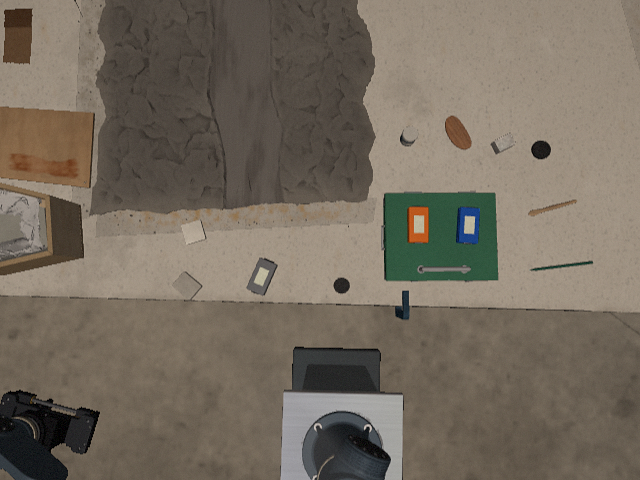

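View pics/side0.png

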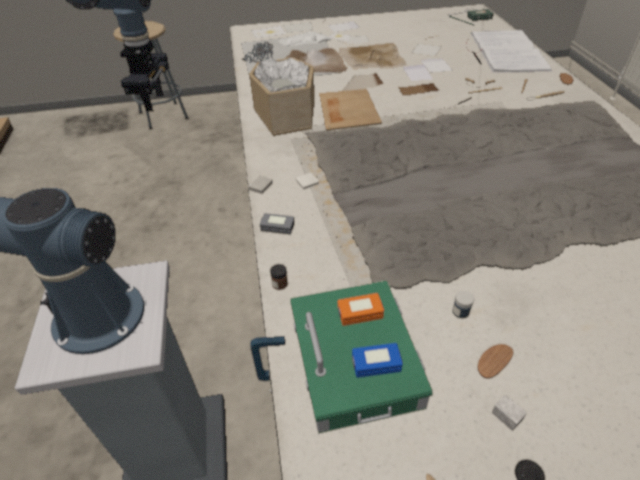

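Top view: orange case label is at about (418,225), blue at (468,225), the grey case at (262,276), the pot at (342,285), the tiles at (193,232) and (187,285), and the handle bar runs from (421,269) to (467,269). Side view: orange is at (361,307), blue at (377,357), grey at (277,223), and the bar runs from (310,317) to (321,372).

```bash
cat > h.py <<'E'
import cv2,numpy as np
from scipy.spatial.transform import Rotation as R
def ray(c,uv,obs=None):
    f=240/np.tan(np.radians(c["fov_y"]/2)); d=(np.array(uv,float)-[c["cx"],c["cy"]])/f
    if "T_tool_cam" in c:
        T=np.eye(4);T[:3,:3]=R.from_quat(obs["tool_rot"]).as_matrix();T[:3,3]=obs["position"];E=T@c["T_tool_cam"]
        r=np.linalg.norm(d); v=np.array([*(d/r*np.sin(r)),np.cos(r)]) if r>1e-9 else np.array([0,0,1.])
    else: E=np.array(c["extrinsics"]); v=np.array([*d,1.])
    v=E[:3,:3]@v; return E[:3,3],v/np.linalg.norm(v)
def tri(rs):
    A=sum(np.eye(3)-np.outer(d,d) for p,d in rs); b=sum((np.eye(3)-np.outer(d,d))@p for p,d in rs)
    x=np.linalg.solve(A,b); return x,[float(np.linalg.norm(np.cross(x-p,d))) for p,d in rs]
def atz(r,z): p,d=r; return p+d*(z-p[2])/d[2]
def blob(c,uv,test,w=25,full=False):
    """component of test-mask nearest uv: centroid, rect, area"""
    im=c["frame"].astype(int); m=test(im).astype(np.uint8)
    y,x=int(uv[1]),int(uv[0]); k=np.zeros_like(m); k[max(0,y-w):y+w,max(0,x-w):x+w]=1; m*=k
    n,l,s,ce=cv2.connectedComponentsWithStats(m,connectivity=4)
    i=1+np.argmax(s[1:,4]); pts=np.argwhere(l==i)[:,::-1].astype(np.float32)
    return ce[i],cv2.minAreaRect(pts),s[i,4],pts
white=lambda im:(im.min(2)>150)
blue=lambda im:(im[...,2]>im[...,0]*1.8)&(im[...,2]>60)
orange=lambda im:(im[...,0]>150)&(im[...,2]<im[...,0]*.5)
E
python3 - <<'E'
from h import *;import pickle
o,C=pickle.load(open("c0.pkl","rb"));t,s=C["top"],C["side"]
for n,a,b in(("orange",(418,225),(361,307)),("blue",(468,225),(377,357)),("grey",(262,276),(277,222))):
    w=12
    if n=="grey": f1=lambda im:(im.min(2)>170); 
    else: f1=white
    A=blob(t,a,f1,w);B=blob(s,b,f1,11 if n!="grey" else 8)
    x,e=tri([ray(t,A[0]),ray(s,B[0])]);print(n,A[0],A[2],B[0],B[2],x.round(4),np.round(e,4))
p=tri([ray(t,(421,269)),ray(s,(310,317))]);q=tri([ray(t,(467,269)),ray(s,(321,372))]);print("bar",p,q)
print("pot",tri([ray(t,(342,285)),ray(s,(278,269))]))
print("tiles",atz(ray(t,(193,232)),.014),atz(ray(t,(187,285)),.018))
print("clampth",tri([ray(t,(405,292)),ray(s,(284,341))]))
for uv in((387,194),(496,193),(385,281),(498,280)):print("chest",atz(ray(t,uv),.08).round(4))
# zoom
a=cv2.resize(t["frame"][180:320,370:510],None,fx=4,fy=4,interpolation=cv2.INTER_CUBIC)
cv2.imwrite("pics/z1.png",a[:,:,::-1])
b=cv2.resize(s["frame"][200:440,240:440],None,fx=2.4,fy=2.4,interpolation=cv2.INTER_CUBIC)
cv2.imwrite("pics/z2.png",b[:,:,::-1])
E
```

```text
orange [418.41935484 223.74193548] 155 [360.35678392 304.45226131] 199 [ 0.5904 -0.1747  0.1089] [0.0001 0.0001]
blue [469.03896104 224.3961039 ] 154 [376.54444444 355.45555556] 270 [ 0.5919 -0.3021  0.1095] [0.0003 0.0003]Traceback (most recent call last):
  File "<stdin>", line 7, in <module>
  File "h.py", line 19, in blob
    i=1+np.argmax(s[1:,4]); pts=np.argwhere(l==i)[:,::-1].astype(np.float32)
        ~~~~~~~~~^^^^^^^^^
    return _wrapfunc(a, 'argmax', axis=axis, out=out, **kwds)
    return bound(*args, **kwds)
ValueError: attempt to get argmax of an empty sequence
```

Run:
```python
from h import *;import pickle
o,C=pickle.load(open("c0.pkl","rb"));t,s=C["top"],C["side"]
print("grey px",t["frame"][276,262],t["frame"][270,252],t["frame"][284,275],s["frame"][221,277],s["frame"][222,266])
lab=lambda im:(im.min(2)>130)
A=blob(t,(262,276),lab,9);B=blob(s,(276,220),lab,7)
x,e=tri([ray(t,A[0]),ray(s,B[0])]);print("grey",A[0],A[2],B[0],B[2],x.round(4),np.round(e,4))
dark=lambda im:(im.max(2)<115)
for n,uv,f,z in(("orange",(418,225),lambda im:orange(im)|((im.min(2)>140)),.11),("blue",(468,225),lambda im:blue(im)|((im.min(2)>140)),.11),("grey",(262,276),lambda im:dark(im),.03)):
    c,r,a,pts=blob(t,uv,f,24 if n!="grey" else 30)
    P=np.array([atz(ray(t,q),z)[:2] for q in cv2.boxPoints(r)]);print(n,a,P.mean(0).round(4),np.round(np.linalg.norm(np.roll(P,-1,0)-P,axis=1),3),[float(np.degrees(np.arctan2(*(P[(i+1)%4]-P[i])[::-1])).round(1)) for i in range(4)])
p=tri([ray(t,(421,269)),ray(s,(310,317))]);q=tri([ray(t,(467,269)),ray(s,(321,372))]);print("bar",p,q)
print("pot",tri([ray(t,(342,285)),ray(s,(278,269))]))
print("tiles",atz(ray(t,(193,232)),.014),atz(ray(t,(187,285)),.018))
print("clampth",tri([ray(t,(405,292)),ray(s,(284,341))]))
for uv in((387,194),(496,193),(385,281),(498,280)):print("chest",atz(ray(t,uv),.08).round(4))
a=cv2.resize(t["frame"][185:315,235:510],None,fx=2.9,fy=2.9,interpolation=cv2.INTER_CUBIC)
b=cv2.resize(s["frame"][200:440,240:440],None,fx=2.4,fy=2.4,interpolation=cv2.INTER_CUBIC)
cv2.imwrite("pics/z1.png",a[:,:,::-1]);cv2.imwrite("pics/z2.png",b[:,:,::-1])
```

```text
grey px [184 178 154] [163 148 133] [164 150 134] [206 206 189] [122 124 121]
grey [260.96178344 275.98726115] 157 [275.6918239  218.24528302] 159 [0.4486 0.2247 0.0338] [0.0009 0.0009]
orange 647 [ 0.5896 -0.1734] [0.045 0.086 0.045 0.086] [-88.4, -179.5, 91.6, 0.7]
blue 733 [ 0.5902 -0.2999] [0.093 0.054 0.093 0.054] [-4.5, -93.2, 175.3, 86.8]
grey 517 [0.4488 0.2236] [0.096 0.053 0.096 0.053] [-21.5, -112.0, 158.3, 68.1]
bar (array([ 0.47903366, -0.18308677,  0.10576873]), [0.0020479927866899317, 0.002047992786690014]) (array([ 0.48142837, -0.30324845,  0.08816611]), [0.0007363626760308387, 0.0007363626760307598])
pot (array([0.43181665, 0.01182674, 0.05617948]), [0.00010510400345503277, 0.00010510400345513913])
tiles [0.56245424 0.41371753 0.014     ] [0.42060808 0.42138639 0.018     ]
clampth (array([ 0.41916619, -0.15989487,  0.00339271]), [0.0018770742395960555, 0.0018770742395961037])
chest [ 0.6688 -0.0978  0.08  ]
chest [ 0.6795 -0.3803  0.08  ]
chest [ 0.4448 -0.0964  0.08  ]
chest [ 0.4551 -0.3848  0.08  ]
```

View pics/z2.png

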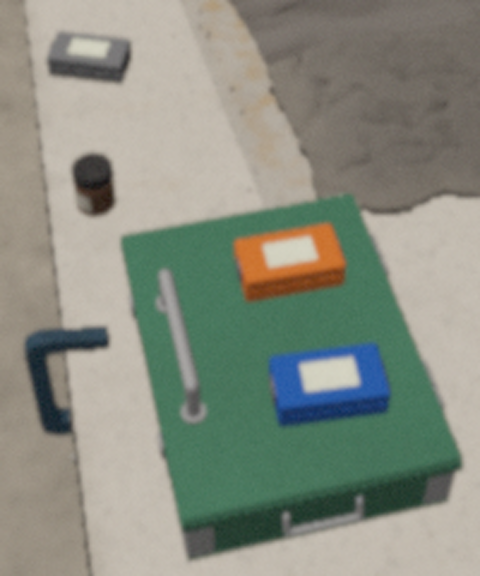

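View pics/z1.png

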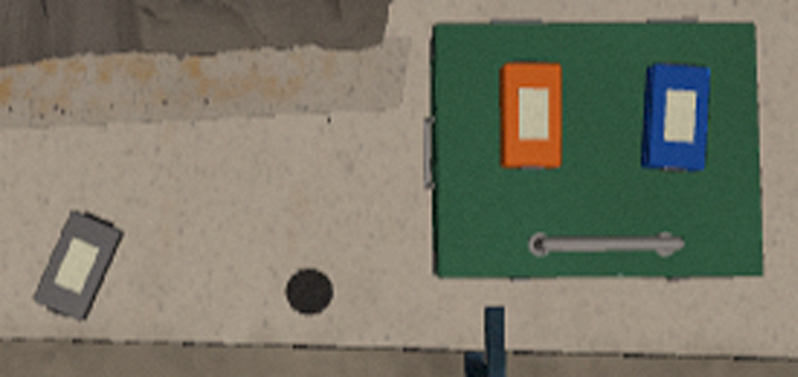

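The side crop shows both cases flat on the lid. The bar is clear of them, and the dark clamp at the bench edge is low (about z 0). The label heights come out at 0.109 (blue and orange) and 0.034 (grey), matching the expected 0.11 and 0.03. I'm moving over the grey case first for a wrist view.

>>> move_arm(commands=[{"hand":8.7,"travel":[-2.96,-2.32,0],"twist":[0,0,0]},{"hand":8.7,"travel":[-2.96,-2.32,0],"twist":[0,0,0]},{"hand":8.7,"travel":[-2.96,-2.32,0],"twist":[0,0,0]},{"hand":8.7,"travel":[-2.96,-2.32,0],"twist":[0,0,0]},{"hand":8.7,"travel":[-2.96,-2.32,0],"twist":[0,0,0]}], force=20)

```text
time: 0.57
position: [0.2628, 0.4591, 0.2363]
tool_rot: [0.117, 0.993, -0.0, -0.0]
ft_force: [-0.1, 0.4, 0.3]
grip_width: 0.0869
grip_force: 0.0
```

>>> move_arm(commands=[{"hand":8.7,"travel":[-2.96,-2.32,0],"twist":[0,0,0]},{"hand":8.7,"travel":[-2.96,-2.32,0],"twist":[0,0,0]},{"hand":8.7,"travel":[-2.96,-2.32,0],"twist":[0,0,0]},{"hand":8.7,"travel":[-2.96,-2.32,0],"twist":[0,0,0]},{"hand":8.7,"travel":[-2.96,-2.32,0],"twist":[0,0,0]}])

```text
time: 0.98
position: [0.3799, 0.3117, 0.2365]
tool_rot: [0.117, 0.993, -0.0, -0.0]
ft_force: [0.1, -0.5, 0.5]
grip_width: 0.0872
grip_force: 0.0
```

>>> move_arm(commands=[{"hand":8.7,"travel":[-2.96,-2.32,0],"twist":[0,0,0]},{"hand":8.7,"travel":[-2.96,-2.32,0],"twist":[0,0,0]},{"hand":8.7,"travel":[-2.96,-2.32,0],"twist":[0,0,0]},{"hand":8.7,"travel":[0,0,0],"twist":[0,0,4.15]},{"hand":8.7,"travel":[0,0,0],"twist":[0,0,4.15]}])

```text
time: 1.4
position: [0.4511, 0.2229, 0.2364]
tool_rot: [0.193, 0.981, -0.0, 0.0]
ft_force: [0.6, -0.3, 0.3]
grip_width: 0.087
grip_force: 0.0
```

>>> move_arm(commands=[{"hand":8.7,"travel":[0,0,0],"twist":[0,0,0]},{"hand":8.7,"travel":[0,0,0],"twist":[0,0,0]},{"hand":8.7,"travel":[0,0,0],"twist":[0,0,0]}])

```text
time: 1.65
position: [0.449, 0.2252, 0.2364]
tool_rot: [0.188, 0.982, -0.0, -0.0]
ft_force: [-0.1, -1.2, 0.7]
grip_width: 0.0873
grip_force: 0.0
```

```bash
cat >> h.py <<'E'
def tyaw(o): y=R.from_quat(o["tool_rot"]).as_matrix()[:,1]; return np.degrees(np.arctan2(y[1],y[0]))
def goto(o,xyz,yaw):
    d=R.from_quat(o["tool_rot"]).as_matrix().T@(np.array(xyz)-o["position"])*100
    n=np.linalg.norm(d); t=(tyaw(o)-yaw+90)%180-90
    print("pos",o["position"].round(4),"yaw",tyaw(o).round(2),"travel cm (tool) ",d.round(2),"norm",n.round(2),"twist z",t.round(2))
def shot(robot,name):
    o=robot.get_obs();c=robot.camera("wrist");cv2.imwrite(f"pics/{name}.png",c["frame"][:,:,::-1])
    import pickle;pickle.dump((o,c),open(name+".pkl","wb"));return o,c
def outline(c,o,f,uv,w,z):
    """pixels of mask -> world plane z -> min area rect"""
    ce,r,a,pts=blob(c,uv,f,w)
    h=cv2.convexHull(pts)[:,0]
    P=np.array([atz(ray(c,q,o),z)[:2] for q in h]);r=cv2.minAreaRect((P*1000).astype(np.float32));B=cv2.boxPoints(r)
    e=[B[1]-B[0],B[2]-B[1]];L=max(e,key=np.linalg.norm)
    print("centre",np.round(r[0],1),"size",np.round(r[1],1),"yaw",np.degrees(np.arctan2(L[1],L[0])).round(1)%180,"area",a)
E
python3 - <<'E'
from h import *;from rig import robot
o,c=shot(robot,"w1")
print(o["position"],tyaw(o),o["q"].round(2),o["time"])
E
```

```text
[0.44904513 0.22519396 0.2364371 ] 68.36988424272721 [ 0.24  0.36  1.73 -0.    1.04 -0.95] 1.65
```

View pics/w1.png

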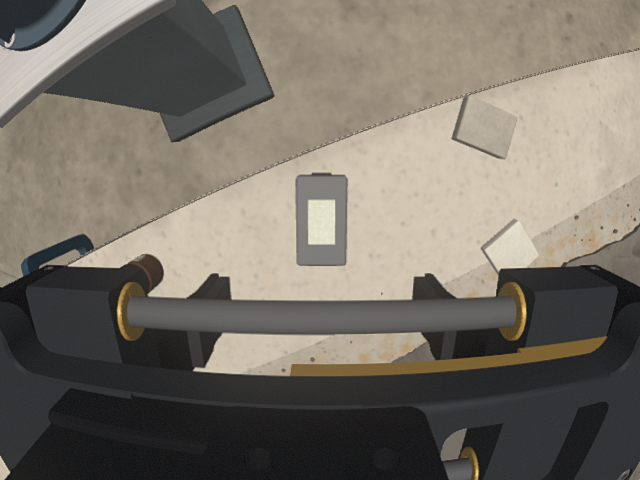

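Wrist view: the grey case spans (296,176) to (347,266), its label is at (321,222), and it is well aligned with the tool.

Run:
```python
from h import *;import pickle
o,c=pickle.load(open("w1.pkl","rb"))
print(c["frame"][185,310],c["frame"][185,400],c["frame"][222,321])
g=lambda im:(im.max(2)<150)
outline(c,o,g,(321,221),55,.03)
A=blob(c,(321,222),lambda im:im.min(2)>170,30);print("label",A[0],A[2],atz(ray(c,A[0],o),.03).round(4))
C0=pickle.load(open("c0.pkl","rb"))[1]
print("tri w+top",tri([ray(c,A[0],o),ray(C0["top"],(260.96,275.99))]))
goto(o,(.592,-.302,.236),86.5)
```

```text
[130 127 125] [211 198 178] [224 223 199]
centre [449.3 224.7] size [49.8 91.4] yaw 158.3 area 3381
label [321.01095198 221.51811289] 1187 [0.4506 0.2242 0.03  ]
tri w+top (array([0.4495692 , 0.22449391, 0.03549769]), [9.149654399917004e-05, 9.149654399910896e-05])
pos [0.449  0.2252 0.2364] yaw 68.37 travel cm (tool)  [-32.72 -43.74   0.05] norm 54.62 twist z -18.13
```

>>> move_arm(commands=[{"hand":8.7,"travel":[-2.34,-3.12,0],"twist":[0,0,0]},{"hand":8.7,"travel":[-2.34,-3.12,0],"twist":[0,0,0]},{"hand":8.7,"travel":[-2.34,-3.12,0],"twist":[0,0,0]},{"hand":8.7,"travel":[-2.34,-3.12,0],"twist":[0,0,0]},{"hand":8.7,"travel":[-2.34,-3.12,0],"twist":[0,0,0]}])

```text
time: 2.12
position: [0.5004, 0.0358, 0.2367]
tool_rot: [0.187, 0.982, 0.0, 0.0]
ft_force: [0.4, -0.1, -1.0]
grip_width: 0.0871
grip_force: 0.0
```

>>> move_arm(commands=[{"hand":8.7,"travel":[-2.34,-3.12,0],"twist":[0,0,0]},{"hand":8.7,"travel":[-2.34,-3.12,0],"twist":[0,0,0]},{"hand":8.7,"travel":[-2.34,-3.12,0],"twist":[0,0,0]},{"hand":8.7,"travel":[-2.34,-3.12,0],"twist":[0,0,0]},{"hand":8.7,"travel":[-2.34,-3.12,0],"twist":[0,0,0]}])

```text
time: 2.53
position: [0.5514, -0.1527, 0.2366]
tool_rot: [0.188, 0.982, 0.0, -0.0]
ft_force: [0.6, -0.5, -0.0]
grip_width: 0.087
grip_force: 0.0
```

>>> move_arm(commands=[{"hand":8.7,"travel":[-2.34,-3.12,0],"twist":[0,0,0]},{"hand":8.7,"travel":[-2.34,-3.12,0],"twist":[0,0,0]},{"hand":8.7,"travel":[-2.34,-3.12,0],"twist":[0,0,0]},{"hand":8.7,"travel":[-2.34,-3.12,0],"twist":[0,0,0]},{"hand":8.7,"travel":[0,0,0],"twist":[0,0,-6.04]}])

```text
time: 2.95
position: [0.5939, -0.3098, 0.2364]
tool_rot: [0.137, 0.991, -0.003, 0.002]
ft_force: [0.5, -1.2, -0.0]
grip_width: 0.0867
grip_force: 0.0
```

>>> move_arm(commands=[{"hand":8.7,"travel":[0,0,0],"twist":[0,0,-6.04]},{"hand":8.7,"travel":[0,0,0],"twist":[0,0,-6.04]},{"hand":8.7,"travel":[0,0,0],"twist":[0,0,0]},{"hand":8.7,"travel":[0,0,0],"twist":[0,0,0]},{"hand":8.7,"travel":[0,0,0],"twist":[0,0,0]}])

```text
time: 3.37
position: [0.592, -0.3015, 0.2365]
tool_rot: [0.032, 0.999, 0.0, -0.0]
ft_force: [-0.7, 0.7, -0.4]
grip_width: 0.0867
grip_force: 0.0
```

Run:
```python
from h import *;from rig import robot
o,c=shot(robot,"w2")
```

```text
(no output)
```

View pics/w2.png

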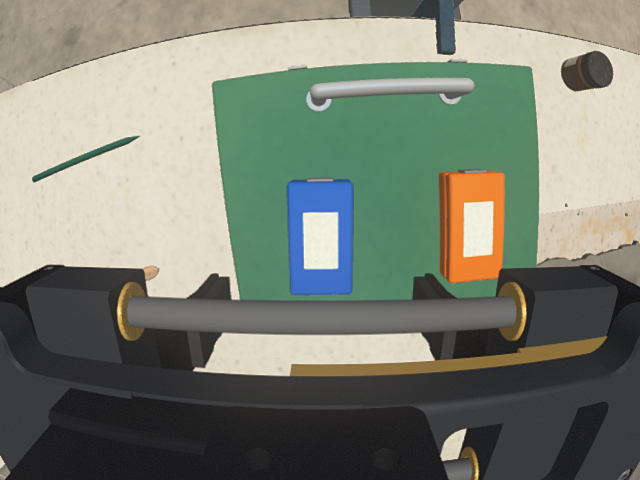

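Wrist view: the blue case is centred at (321,240) and orange at (473,229). The bar runs from (317,90) to (470,86).

Run:
```python
from h import *;import pickle
o,c=pickle.load(open("w2.pkl","rb"));t=pickle.load(open("c0.pkl","rb"))[1]["top"]
W=lambda im:im.min(2)>170
b=lambda im:(im[...,2]>im[...,0]*1.5)&(im[...,2]>150)|W(im); og=lambda im:(im[...,0]>200)&(im[...,2]<im[...,0]*.5)|W(im)
for n,uv,f,tp in(("blue",(321,238),b,(469.04,224.4)),("orange",(472,228),og,(418.42,223.74))):
    outline(c,o,f,uv,62,.11)
    A=blob(c,uv,W,32);print(n,"label",A[0],A[2],atz(ray(c,A[0],o),.11).round(4),"tri",tri([ray(c,A[0],o),ray(t,tp)]))
for uv in((317,90),(470,86),(393,88)):print("bar",atz(ray(c,uv,o),.12).round(4))
goto(o,(.592,-.302,.098),86.5)
```

```text
centre [ 592.9 -302.3] size [48.6 88.8] yaw 176.7 area 7083
blue label [320.34615385 239.88871795] 1950 [ 0.5928 -0.3025  0.11  ] tri (array([ 0.59253118, -0.3023103 ,  0.10957696]), [0.0004315185995600744, 0.0004315185995599795])
centre [ 590.9 -175.4] size [89.  47.6] yaw 0.8 area 5563
orange label [477.82506527 228.34203655] 1532 [ 0.5913 -0.1755  0.11  ] tri (array([ 0.59098831, -0.17485883,  0.10869146]), [0.000647058626918723, 0.0006470586269188359])
bar [ 0.4819 -0.2976  0.12  ]
bar [ 0.48   -0.1837  0.12  ]
bar [ 0.4825 -0.2434  0.12  ]
pos [ 0.592  -0.3015  0.2365] yaw 86.31 travel cm (tool)  [-1.000e-02 -5.000e-02  1.385e+01] norm 13.85 twist z -0.19
```

>>> move_arm(commands=[{"hand":8.7,"travel":[-0.08,-0.08,3.5],"twist":[0,0,0]},{"hand":8.7,"travel":[0,0,3.5],"twist":[0,0,0]},{"hand":8.7,"travel":[0,0,3.5],"twist":[0,0,0]},{"hand":8.7,"travel":[0,0,2.0],"twist":[0,0,0]},{"hand":8.7,"travel":[0,0,1.2],"twist":[0,0,0]}])

```text
time: 3.83
position: [0.591, -0.3014, 0.0963]
tool_rot: [0.032, 0.999, 0.002, -0.002]
ft_force: [-0.9, -0.3, -0.5]
grip_width: 0.0872
grip_force: 0.0
```

>>> move_arm(commands=[{"hand":8.7,"travel":[0,0,0],"twist":[0,0,0]},{"hand":8.7,"travel":[0,0,0],"twist":[0,0,0]},{"hand":6.0,"travel":[0,0,0],"twist":[0,0,0]},{"hand":4.5,"travel":[0,0,0],"twist":[0,0,0]},{"hand":4.0,"travel":[0,0,0],"twist":[0,0,0]}], force=25)

```text
time: 4.25
position: [0.5936, -0.3036, 0.1015]
tool_rot: [0.032, 0.999, -0.001, 0.001]
ft_force: [0.4, -0.1, 0.1]
grip_width: 0.0739
grip_force: 0.0
```

>>> move_arm(commands=[{"hand":4.0,"travel":[0,0,0],"twist":[0,0,0]},{"hand":4.0,"travel":[0,0,0],"twist":[0,0,0]},{"hand":4.0,"travel":[0,0,0],"twist":[0,0,0]},{"hand":4.0,"travel":[0,0,0],"twist":[0,0,0]},{"hand":4.0,"travel":[0,0,0],"twist":[0,0,0]}])

```text
time: 4.67
position: [0.5926, -0.3029, 0.0999]
tool_rot: [0.032, 0.999, 0.0, 0.0]
ft_force: [-0.1, 0.3, 1.9]
grip_width: 0.0499
grip_force: 25.0
```

>>> move_arm(commands=[{"hand":4.0,"travel":[0,0,-1.0],"twist":[0,0,0]},{"hand":4.0,"travel":[0,0,-2.0],"twist":[0,0,0]},{"hand":4.0,"travel":[0,0,-3.0],"twist":[0,0,4.5]},{"hand":4.0,"travel":[0,0,-3.0],"twist":[0,0,4.5]},{"hand":4.0,"travel":[0,0,-2.0],"twist":[0,0,4.5]}])

```text
time: 5.08
position: [0.5932, -0.3035, 0.2126]
tool_rot: [0.151, 0.989, -0.001, 0.001]
ft_force: [0.9, 0.0, -1.2]
grip_width: 0.0494
grip_force: 25.0
```

>>> move_arm(commands=[{"hand":4.0,"travel":[0,0,-1.0],"twist":[0,0,4.5]},{"hand":4.0,"travel":[0.91,1.21,0],"twist":[0,0,0]},{"hand":4.0,"travel":[1.82,2.43,0],"twist":[0,0,0]},{"hand":4.0,"travel":[1.82,2.43,0],"twist":[0,0,0]},{"hand":4.0,"travel":[1.82,2.43,0],"twist":[0,0,0]}])

```text
time: 5.5
position: [0.5639, -0.1996, 0.2197]
tool_rot: [0.188, 0.982, 0.0, -0.0]
ft_force: [0.9, 0.6, -2.0]
grip_width: 0.05
grip_force: 25.0
```

>>> move_arm(commands=[{"hand":4.0,"travel":[1.82,2.43,0],"twist":[0,0,0]},{"hand":4.0,"travel":[1.82,2.43,0],"twist":[0,0,0]},{"hand":4.0,"travel":[1.82,2.43,0],"twist":[0,0,0]},{"hand":4.0,"travel":[1.82,2.43,0],"twist":[0,0,0]},{"hand":4.0,"travel":[1.82,2.43,0],"twist":[0,0,0]}])

```text
time: 5.92
position: [0.5241, -0.0527, 0.2199]
tool_rot: [0.188, 0.982, -0.0, -0.0]
ft_force: [0.9, 0.1, -1.7]
grip_width: 0.0498
grip_force: 25.0
```

>>> move_arm(commands=[{"hand":4.0,"travel":[1.82,2.43,0],"twist":[0,0,0]},{"hand":4.0,"travel":[1.82,2.43,0],"twist":[0,0,0]},{"hand":4.0,"travel":[1.82,2.43,0],"twist":[0,0,0]},{"hand":4.0,"travel":[1.82,2.43,0],"twist":[0,0,0]},{"hand":4.0,"travel":[1.82,2.43,0],"twist":[0,0,0]}])

```text
time: 6.33
position: [0.4844, 0.0938, 0.2199]
tool_rot: [0.188, 0.982, -0.0, 0.0]
ft_force: [0.2, 0.7, -2.2]
grip_width: 0.0499
grip_force: 25.0
```

>>> move_arm(commands=[{"hand":4.0,"travel":[1.82,2.43,0],"twist":[0,0,0]},{"hand":4.0,"travel":[1.82,2.43,0],"twist":[0,0,0]},{"hand":4.0,"travel":[1.82,2.43,0],"twist":[0,0,0]},{"hand":4.0,"travel":[1.82,2.43,0],"twist":[0,0,0]},{"hand":4.0,"travel":[0.91,1.21,0],"twist":[0,0,0]}])

```text
time: 6.75
position: [0.4478, 0.227, 0.2199]
tool_rot: [0.187, 0.982, 0.0, -0.0]
ft_force: [0.0, 0.7, -1.3]
grip_width: 0.0499
grip_force: 25.0
```

>>> move_arm(commands=[{"hand":4.0,"travel":[0,0,0],"twist":[0,0,0]},{"hand":4.0,"travel":[0,0,0],"twist":[0,0,0]},{"hand":4.0,"travel":[0,0,0],"twist":[0,0,0]},{"hand":4.0,"travel":[0,0,0],"twist":[0,0,0]}])

```text
time: 7.08
position: [0.4496, 0.2234, 0.2196]
tool_rot: [0.188, 0.982, -0.0, 0.0]
ft_force: [0.1, 0.6, -1.2]
grip_width: 0.0498
grip_force: 25.0
```

Run:
```python
from h import *;from rig import robot
o,c=shot(robot,"w3")
goto(o,(.4493,.2247,.0505),68.3); print(o["grip_width"],o["ft_force"])
b=lambda im:(im[...,2]>im[...,0]*1.5)&(im[...,2]>100)|(im.min(2)>170)
W=lambda im:im.min(2)>170
cv2.imwrite("pics/w3c.png",c["frame"][150:480,100:540,::-1])
```

```text
pos [0.4496 0.2234 0.2196] yaw 68.3 travel cm (tool)  [ 0.09  0.12 16.91] norm 16.92 twist z -0.0
0.04982855094591594 [ 0.05839436  0.61663519 -1.20023103]
```

View pics/w3c.png

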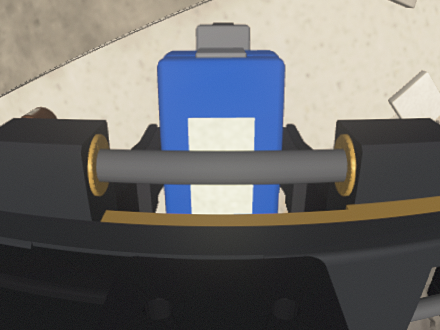

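The blue case is held square (crop x 158-281), with the grey one below it on the same line.

>>> move_arm(commands=[{"hand":4.0,"travel":[0.09,0.12,2.0],"twist":[0,0,0]},{"hand":4.0,"travel":[0,0,3.0],"twist":[0,0,0]},{"hand":4.0,"travel":[0,0,3.0],"twist":[0,0,0]},{"hand":4.0,"travel":[0,0,3.0],"twist":[0,0,0]},{"hand":4.0,"travel":[0,0,2.0],"twist":[0,0,0]}])

```text
time: 7.55
position: [0.4485, 0.2245, 0.0875]
tool_rot: [0.189, 0.982, -0.001, -0.001]
ft_force: [-0.6, -0.5, -1.4]
grip_width: 0.0498
grip_force: 25.0
```

>>> move_arm(commands=[{"hand":4.0,"travel":[0,0,1.4],"twist":[0,0,0]},{"hand":4.0,"travel":[0,0,1.0],"twist":[0,0,0]},{"hand":4.0,"travel":[0,0,0.5],"twist":[0,0,0]},{"hand":4.0,"travel":[0,0,0.3],"twist":[0,0,0]},{"hand":4.0,"travel":[0,0,0.3],"twist":[0,0,0]}])

```text
time: 7.97
position: [0.4497, 0.2256, 0.0549]
tool_rot: [0.188, 0.982, 0.0, 0.001]
ft_force: [0.9, -0.1, -0.9]
grip_width: 0.0495
grip_force: 25.0
```

>>> move_arm(commands=[{"hand":4.0,"travel":[0,0,0.1],"twist":[0,0,0]},{"hand":4.0,"travel":[0,0,0.1],"twist":[0,0,0]},{"hand":4.0,"travel":[0,0,0],"twist":[0,0,0]},{"hand":4.0,"travel":[0,0,0],"twist":[0,0,0]},{"hand":4.0,"travel":[0,0,0],"twist":[0,0,0]}])

```text
time: 8.38
position: [0.4491, 0.2259, 0.053]
tool_rot: [0.188, 0.982, 0.0, 0.0]
ft_force: [-0.3, -0.7, -1.5]
grip_width: 0.0495
grip_force: 25.0
```

Run:
```python
from h import *;from rig import robot
o=robot.get_obs();goto(o,(.4493,.2247,.0505),68.3); print(o["ft_force"],o["time"])
```

```text
pos [0.4491 0.2259 0.053 ] yaw 68.38 travel cm (tool)  [-0.06 -0.1   0.25] norm 0.27 twist z 0.08
[-0.31403445 -0.68005094 -1.54854946] 8.3833
```

>>> move_arm(commands=[{"hand":4.0,"travel":[-0.04,-0.08,0.1],"twist":[0,0,0]},{"hand":4.0,"travel":[0,0,0.1],"twist":[0,0,0]},{"hand":4.0,"travel":[0,0,0.05],"twist":[0,0,0]},{"hand":4.0,"travel":[0,0,0],"twist":[0,0,0]},{"hand":4.0,"travel":[0,0,0],"twist":[0,0,0]}])

```text
time: 8.8
position: [0.4489, 0.2248, 0.05]
tool_rot: [0.188, 0.982, -0.0, -0.0]
ft_force: [0.2, 0.1, -1.0]
grip_width: 0.0499
grip_force: 25.0
```

>>> move_arm(commands=[{"hand":4.0,"travel":[0,0,0],"twist":[0,0,0]}])

```text
time: 8.88
position: [0.449, 0.2249, 0.05]
tool_rot: [0.188, 0.982, -0.0, -0.0]
ft_force: [0.5, 0.2, -1.7]
grip_width: 0.0499
grip_force: 25.0
```

>>> move_arm(commands=[{"hand":4.0,"travel":[0,0,0.05],"twist":[0,0,0]},{"hand":4.0,"travel":[0,0,0.05],"twist":[0,0,0]},{"hand":4.0,"travel":[0,0,0],"twist":[0,0,0]},{"hand":4.0,"travel":[0,0,0],"twist":[0,0,0]}])

```text
time: 9.22
position: [0.449, 0.2249, 0.0498]
tool_rot: [0.188, 0.982, 0.0, 0.0]
ft_force: [-1.6, -0.8, 5.3]
grip_width: 0.0497
grip_force: 25.0
```

>>> move_arm(commands=[{"hand":4.0,"travel":[0,0,0.05],"twist":[0,0,0]},{"hand":4.0,"travel":[0,0,0],"twist":[0,0,0]},{"hand":4.0,"travel":[0,0,0],"twist":[0,0,0]}])

```text
time: 9.47
position: [0.449, 0.2249, 0.0498]
tool_rot: [0.188, 0.982, 0.0, 0.0]
ft_force: [-2.1, -0.7, 9.9]
grip_width: 0.05
grip_force: 25.0
```

>>> move_arm(commands=[{"hand":4.0,"travel":[0,0,-0.05],"twist":[0,0,0]},{"hand":4.0,"travel":[0,0,-0.03],"twist":[0,0,0]},{"hand":5.5,"travel":[0,0,0],"twist":[0,0,0]},{"hand":6.5,"travel":[0,0,0],"twist":[0,0,0]},{"hand":8.7,"travel":[0,0,0],"twist":[0,0,0]}])

```text
time: 9.88
position: [0.4491, 0.2249, 0.0492]
tool_rot: [0.188, 0.982, 0.0, 0.0]
ft_force: [-0.1, -0.3, -0.2]
grip_width: 0.0615
grip_force: 0.0
```

>>> move_arm(commands=[{"hand":8.7,"travel":[0,0,0],"twist":[0,0,0]},{"hand":8.7,"travel":[0,0,0],"twist":[0,0,0]},{"hand":8.7,"travel":[0,0,0],"twist":[0,0,0]},{"hand":8.7,"travel":[0,0,0],"twist":[0,0,0]},{"hand":8.7,"travel":[0,0,0],"twist":[0,0,0]}])

```text
time: 10.3
position: [0.4489, 0.2248, 0.0493]
tool_rot: [0.188, 0.982, -0.0, -0.0]
ft_force: [-0.7, 0.0, 0.3]
grip_width: 0.0856
grip_force: 0.0
```

>>> move_arm(commands=[{"hand":8.7,"travel":[0,0,-2.0],"twist":[0,0,0]},{"hand":8.7,"travel":[0,0,-4.0],"twist":[0,0,0]},{"hand":8.7,"travel":[0,0,-4.0],"twist":[0,0,0]},{"hand":8.7,"travel":[0,0,-4.0],"twist":[0,0,0]},{"hand":8.7,"travel":[0,0,-4.0],"twist":[0,0,0]}])

```text
time: 10.72
position: [0.4483, 0.2247, 0.2311]
tool_rot: [0.188, 0.982, -0.0, -0.0]
ft_force: [0.9, 1.1, -0.2]
grip_width: 0.0873
grip_force: 0.0
```

>>> move_arm(commands=[{"hand":8.7,"travel":[0,0,0],"twist":[0,0,0]},{"hand":8.7,"travel":[0,0,0],"twist":[0,0,0]},{"hand":8.7,"travel":[0,0,0],"twist":[0,0,0]},{"hand":8.7,"travel":[0,0,0],"twist":[0,0,0]}])

```text
time: 11.05
position: [0.4475, 0.2245, 0.2277]
tool_rot: [0.188, 0.982, -0.001, -0.002]
ft_force: [-0.5, 0.9, -0.6]
grip_width: 0.087
grip_force: 0.0
```

Run:
```python
from h import *;from rig import robot
o,c=shot(robot,"w4")
b=lambda im:(im[...,2]>im[...,0]*1.5)&(im[...,2]>140)|(im.min(2)>205)
W=lambda im:im.min(2)>190
outline(c,o,lambda im:(im[...,2]>im[...,0]*1.5)&(im[...,2]>140),(321,230),60,.06)
A=blob(c,(321,225),W,20);print(A[0],A[2],atz(ray(c,A[0],o),.06).round(4))
goto(o,(.591,-.1753,.2364),90.8)
```

```text
centre [448.7 224.8] size [48.5 88.1] yaw 158.8 area 3957
[322.5 225. ] 1170 [0.4451 0.2261 0.06  ]
pos [0.4475 0.2245 0.2277] yaw 68.36 travel cm (tool)  [-28.07 -31.87  -0.88] norm 42.48 twist z -22.44
```

View pics/w4.png

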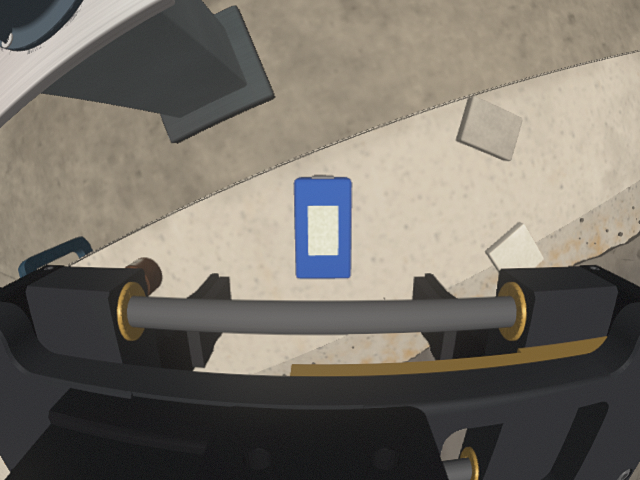

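The blue case sits square on grey at (449, 225) mm, less than 1 mm off. I'll fetch orange next.

>>> move_arm(commands=[{"hand":8.7,"travel":[-2.55,-2.9,0],"twist":[0,0,0]},{"hand":8.7,"travel":[-2.55,-2.9,0],"twist":[0,0,0]},{"hand":8.7,"travel":[-2.55,-2.9,0],"twist":[0,0,0]},{"hand":8.7,"travel":[-2.55,-2.9,0],"twist":[0,0,0]},{"hand":8.7,"travel":[-2.55,-2.9,0],"twist":[0,0,0]}])

```text
time: 11.52
position: [0.5133, 0.0416, 0.2275]
tool_rot: [0.188, 0.982, -0.0, -0.002]
ft_force: [0.5, 1.3, 0.0]
grip_width: 0.0869
grip_force: 0.0
```

>>> move_arm(commands=[{"hand":8.7,"travel":[-2.55,-2.9,0],"twist":[0,0,0]},{"hand":8.7,"travel":[-2.55,-2.9,0],"twist":[0,0,0]},{"hand":8.7,"travel":[-2.55,-2.9,0],"twist":[0,0,0]},{"hand":8.7,"travel":[-2.55,-2.9,0],"twist":[0,0,0]},{"hand":8.7,"travel":[-2.55,-2.9,0],"twist":[0,0,0]}])

```text
time: 11.93
position: [0.5785, -0.1403, 0.227]
tool_rot: [0.188, 0.982, 0.001, -0.002]
ft_force: [0.7, 0.0, -0.3]
grip_width: 0.0869
grip_force: 0.0
```

>>> move_arm(commands=[{"hand":8.7,"travel":[-2.55,-2.9,0],"twist":[0,0,0]},{"hand":8.7,"travel":[0,0,0],"twist":[0,0,-5.62]},{"hand":8.7,"travel":[0,0,0],"twist":[0,0,-5.62]},{"hand":8.7,"travel":[0,0,0],"twist":[0,0,-5.62]},{"hand":8.7,"travel":[0,0,0],"twist":[0,0,-5.62]}])

```text
time: 12.35
position: [0.591, -0.1752, 0.2266]
tool_rot: [-0.009, 1.0, 0.001, -0.002]
ft_force: [0.0, 0.3, 0.4]
grip_width: 0.0873
grip_force: 0.0
```

>>> move_arm(commands=[{"hand":8.7,"travel":[0,0,0],"twist":[0,0,0]},{"hand":8.7,"travel":[0,0,0],"twist":[0,0,0]},{"hand":8.7,"travel":[0,0,0],"twist":[0,0,0]},{"hand":8.7,"travel":[0,0,0],"twist":[0,0,0]},{"hand":8.7,"travel":[0,0,0],"twist":[0,0,0]}])

```text
time: 12.77
position: [0.592, -0.1749, 0.2291]
tool_rot: [-0.007, 1.0, 0.0, -0.0]
ft_force: [0.6, -0.0, -0.2]
grip_width: 0.0873
grip_force: 0.0
```

Run:
```python
from h import *;from rig import robot
o,c=shot(robot,"w5")
outline(c,o,lambda im:(im[...,0]>200)&(im[...,2]<im[...,0]*.5),(321,238),62,.11)
goto(o,(.591,-.1753,.099),90.8);print(o["q"].round(2))
```

```text
centre [ 590.8 -175.2] size [88.4 48.5] yaw 0.8 area 5417
pos [ 0.592  -0.1749  0.2291] yaw 90.8 travel cm (tool)  [ 0.1  -0.04 13.01] norm 13.01 twist z 0.0
[-0.47  0.53  1.46 -0.    1.16 -2.05]
```

>>> move_arm(commands=[{"hand":8.7,"travel":[0.1,0,3.5],"twist":[0,0,0]},{"hand":8.7,"travel":[0,0,3.5],"twist":[0,0,0]},{"hand":8.7,"travel":[0,0,3.0],"twist":[0,0,0]},{"hand":8.7,"travel":[0,0,1.8],"twist":[0,0,0]},{"hand":8.7,"travel":[0,0,1.1],"twist":[0,0,0]}])

```text
time: 13.23
position: [0.5896, -0.1743, 0.0977]
tool_rot: [-0.007, 1.0, 0.001, -0.002]
ft_force: [0.2, 0.4, -0.2]
grip_width: 0.0872
grip_force: 0.0
```

>>> move_arm(commands=[{"hand":8.7,"travel":[0,0,0],"twist":[0,0,0]},{"hand":8.7,"travel":[0,0,0],"twist":[0,0,0]},{"hand":6.0,"travel":[0,0,0],"twist":[0,0,0]},{"hand":4.5,"travel":[0,0,0],"twist":[0,0,0]},{"hand":4.0,"travel":[0,0,0],"twist":[0,0,0]}], force=25)

```text
time: 13.65
position: [0.5921, -0.1755, 0.102]
tool_rot: [-0.007, 1.0, -0.001, 0.001]
ft_force: [-0.1, -0.9, 0.1]
grip_width: 0.0738
grip_force: 0.0
```

>>> move_arm(commands=[{"hand":4.0,"travel":[0,0,0],"twist":[0,0,0]},{"hand":4.0,"travel":[0,0,0],"twist":[0,0,0]},{"hand":4.0,"travel":[0,0,0],"twist":[0,0,0]},{"hand":4.0,"travel":[0,0,0],"twist":[0,0,0]},{"hand":4.0,"travel":[0,0,0],"twist":[0,0,0]}])

```text
time: 14.07
position: [0.5912, -0.1751, 0.1006]
tool_rot: [-0.007, 1.0, -0.0, 0.0]
ft_force: [-0.4, 0.0, 1.6]
grip_width: 0.0498
grip_force: 25.0
```

Run:
```python
from h import *;from rig import robot
o=robot.get_obs();goto(o,(.4489,.2248,.2),68.5)
from scipy.spatial.transform import Rotation as R
q=dict(o);yw=np.radians(68.5);q["tool_rot"]=R.from_matrix(np.array([[-np.sin(yw),np.cos(yw),0],[np.cos(yw),np.sin(yw),0],[0,0,-1]]).T if 0 else np.column_stack([[-np.sin(yw),np.cos(yw),0],[np.cos(yw),np.sin(yw),0],[0,0,-1]])).as_quat()
goto(q,(.4489,.2248,.22),68.5);print(o["grip_width"],o["grip_force"])
```

```text
pos [ 0.5912 -0.1751  0.1006] yaw 90.85 travel cm (tool)  [13.63 40.2  -9.95] norm 43.6 twist z 22.35
pos [ 0.5912 -0.1751  0.1006] yaw 68.5 travel cm (tool)  [ 27.89  32.   -11.94] norm 44.09 twist z 0.0
0.04981128398494177 24.99995267484337
```

>>> move_arm(commands=[{"hand":4.0,"travel":[0,0,-1.0],"twist":[0,0,0]},{"hand":4.0,"travel":[0,0,-2.0],"twist":[0,0,0]},{"hand":4.0,"travel":[0,0,-3.0],"twist":[0,0,5.58]},{"hand":4.0,"travel":[0,0,-3.0],"twist":[0,0,5.58]},{"hand":4.0,"travel":[0,0,-2.0],"twist":[0,0,5.58]}])

```text
time: 14.48
position: [0.5918, -0.1754, 0.2134]
tool_rot: [0.141, 0.99, -0.0, 0.001]
ft_force: [1.4, 0.0, -1.3]
grip_width: 0.0497
grip_force: 25.0
```

>>> move_arm(commands=[{"hand":4.0,"travel":[0,0,-1.0],"twist":[0,0,5.58]},{"hand":4.0,"travel":[1.0,1.14,0],"twist":[0,0,0]},{"hand":4.0,"travel":[1.99,2.29,0],"twist":[0,0,0]},{"hand":4.0,"travel":[1.99,2.29,0],"twist":[0,0,0]},{"hand":4.0,"travel":[1.99,2.29,0],"twist":[0,0,0]}])

```text
time: 14.9
position: [0.5533, -0.0729, 0.2193]
tool_rot: [0.185, 0.983, 0.001, -0.002]
ft_force: [0.1, 0.7, -1.5]
grip_width: 0.0499
grip_force: 25.0
```

>>> move_arm(commands=[{"hand":4.0,"travel":[1.99,2.29,0],"twist":[0,0,0]},{"hand":4.0,"travel":[1.99,2.29,0],"twist":[0,0,0]},{"hand":4.0,"travel":[1.99,2.29,0],"twist":[0,0,0]},{"hand":4.0,"travel":[1.99,2.29,0],"twist":[0,0,0]},{"hand":4.0,"travel":[1.99,2.29,0],"twist":[0,0,0]}])

```text
time: 15.32
position: [0.5022, 0.0701, 0.2194]
tool_rot: [0.185, 0.983, 0.0, -0.002]
ft_force: [0.3, 0.3, -1.1]
grip_width: 0.0496
grip_force: 25.0
```

>>> move_arm(commands=[{"hand":4.0,"travel":[1.99,2.29,0],"twist":[0,0,0]},{"hand":4.0,"travel":[1.99,2.29,0],"twist":[0,0,0]},{"hand":4.0,"travel":[1.99,2.29,0],"twist":[0,0,0]},{"hand":4.0,"travel":[1.99,2.29,0],"twist":[0,0,0]},{"hand":4.0,"travel":[1.99,2.29,0],"twist":[0,0,0]}])

```text
time: 15.73
position: [0.4514, 0.2125, 0.2195]
tool_rot: [0.185, 0.983, -0.0, -0.001]
ft_force: [-0.7, 1.3, -1.0]
grip_width: 0.0498
grip_force: 25.0
```

>>> move_arm(commands=[{"hand":4.0,"travel":[1.0,1.14,0],"twist":[0,0,0]},{"hand":4.0,"travel":[0,0,0],"twist":[0,0,0]},{"hand":4.0,"travel":[0,0,0],"twist":[0,0,0]},{"hand":4.0,"travel":[0,0,0],"twist":[0,0,0]},{"hand":4.0,"travel":[0,0,0],"twist":[0,0,0]}])

```text
time: 16.15
position: [0.449, 0.2243, 0.2201]
tool_rot: [0.186, 0.982, -0.0, -0.0]
ft_force: [0.8, -0.5, -1.0]
grip_width: 0.0497
grip_force: 25.0
```

Run:
```python
from h import *;from rig import robot
o,c=shot(robot,"w6")
goto(o,(.4490,.2249,.0810),68.5); print(o["grip_width"],o["ft_force"])
```

```text
pos [0.449  0.2243 0.2201] yaw 68.51 travel cm (tool)  [1.000e-02 6.000e-02 1.391e+01] norm 13.91 twist z 0.01
0.04972203364280067 [ 0.76142384 -0.47112856 -0.97595146]
```

>>> move_arm(commands=[{"hand":4.0,"travel":[0,0.05,1.5],"twist":[0,0,0]},{"hand":4.0,"travel":[0,0,3.0],"twist":[0,0,0]},{"hand":4.0,"travel":[0,0,3.0],"twist":[0,0,0]},{"hand":4.0,"travel":[0,0,2.5],"twist":[0,0,0]},{"hand":4.0,"travel":[0,0,1.5],"twist":[0,0,0]}])

```text
time: 16.62
position: [0.4484, 0.2242, 0.103]
tool_rot: [0.187, 0.982, -0.001, -0.002]
ft_force: [0.5, 1.1, -1.7]
grip_width: 0.0499
grip_force: 25.0
```

>>> move_arm(commands=[{"hand":4.0,"travel":[0,0,1.0],"twist":[0,0,0]},{"hand":4.0,"travel":[0,0,0.6],"twist":[0,0,0]},{"hand":4.0,"travel":[0,0,0.3],"twist":[0,0,0]},{"hand":4.0,"travel":[0,0,0.1],"twist":[0,0,0]},{"hand":4.0,"travel":[0,0,0],"twist":[0,0,0]}])

```text
time: 17.03
position: [0.4499, 0.2257, 0.0859]
tool_rot: [0.186, 0.982, 0.0, 0.001]
ft_force: [0.1, -0.7, -0.5]
grip_width: 0.0498
grip_force: 25.0
```

>>> move_arm(commands=[{"hand":4.0,"travel":[0,0,0],"twist":[0,0,0]},{"hand":4.0,"travel":[0,0,0],"twist":[0,0,0]},{"hand":4.0,"travel":[0,0,0],"twist":[0,0,0]},{"hand":4.0,"travel":[0,0,0],"twist":[0,0,0]},{"hand":4.0,"travel":[0,0,0],"twist":[0,0,0]}])

```text
time: 17.45
position: [0.4494, 0.2257, 0.0857]
tool_rot: [0.186, 0.983, 0.0, 0.0]
ft_force: [0.7, -0.2, -1.2]
grip_width: 0.0498
grip_force: 25.0
```

Run:
```python
from h import *;from rig import robot
o=robot.get_obs();goto(o,(.4490,.2249,.0806),68.5); print(o["ft_force"])
```

```text
pos [0.4494 0.2257 0.0857] yaw 68.53 travel cm (tool)  [ 0.   -0.09  0.51] norm 0.51 twist z 0.03
[ 0.74872051 -0.17655676 -1.1774152 ]
```

>>> move_arm(commands=[{"hand":4.0,"travel":[0,-0.07,0.2],"twist":[0,0,0]},{"hand":4.0,"travel":[0,0,0.15],"twist":[0,0,0]},{"hand":4.0,"travel":[0,0,0.1],"twist":[0,0,0]},{"hand":4.0,"travel":[0,0,0],"twist":[0,0,0]},{"hand":4.0,"travel":[0,0,0],"twist":[0,0,0]}])

```text
time: 17.87
position: [0.4489, 0.225, 0.0807]
tool_rot: [0.186, 0.982, -0.0, -0.0]
ft_force: [-0.5, -0.1, -1.2]
grip_width: 0.0498
grip_force: 25.0
```

>>> move_arm(commands=[{"hand":4.0,"travel":[0,0,0.05],"twist":[0,0,0]},{"hand":4.0,"travel":[0,0,0],"twist":[0,0,0]},{"hand":4.0,"travel":[0,0,0],"twist":[0,0,0]}])

```text
time: 18.12
position: [0.449, 0.225, 0.0806]
tool_rot: [0.186, 0.983, 0.0, 0.0]
ft_force: [-0.2, -0.5, 2.6]
grip_width: 0.0497
grip_force: 25.0
```

Contact is confirmed at the expected height, so I'm releasing and rising.

>>> move_arm(commands=[{"hand":4.0,"travel":[0,0,0],"twist":[0,0,0]},{"hand":5.3,"travel":[0,0,0],"twist":[0,0,0]},{"hand":5.8,"travel":[0,0,0],"twist":[0,0,0]},{"hand":6.5,"travel":[0,0,0],"twist":[0,0,0]},{"hand":8.7,"travel":[0,0,0],"twist":[0,0,0]}])

```text
time: 18.53
position: [0.4491, 0.225, 0.0802]
tool_rot: [0.186, 0.982, 0.0, 0.0]
ft_force: [0.2, -1.2, -0.2]
grip_width: 0.0645
grip_force: 0.0
```

>>> move_arm(commands=[{"hand":8.7,"travel":[0,0,0],"twist":[0,0,0]},{"hand":8.7,"travel":[0,0,0],"twist":[0,0,0]},{"hand":8.7,"travel":[0,0,0],"twist":[0,0,0]},{"hand":8.7,"travel":[0,0,0],"twist":[0,0,0]},{"hand":8.7,"travel":[0,0,0],"twist":[0,0,0]}])

```text
time: 18.95
position: [0.449, 0.225, 0.0803]
tool_rot: [0.186, 0.982, -0.0, -0.0]
ft_force: [-0.0, -0.4, 0.2]
grip_width: 0.0864
grip_force: 0.0
```

>>> move_arm(commands=[{"hand":8.7,"travel":[0,0,-1.5],"twist":[0,0,0]},{"hand":8.7,"travel":[0,0,-3.0],"twist":[0,0,0]},{"hand":8.7,"travel":[0,0,-4.0],"twist":[0,0,0]},{"hand":8.7,"travel":[0,0,-4.0],"twist":[0,0,0]},{"hand":8.7,"travel":[0,0,-3.5],"twist":[0,0,0]}])

```text
time: 19.37
position: [0.4488, 0.225, 0.2426]
tool_rot: [0.186, 0.982, 0.0, 0.0]
ft_force: [0.6, 0.8, 0.3]
grip_width: 0.0872
grip_force: 0.0
```

>>> move_arm(commands=[{"hand":8.7,"travel":[0,0,0],"twist":[0,0,0]},{"hand":8.7,"travel":[0,0,0],"twist":[0,0,0]},{"hand":8.7,"travel":[0,0,0],"twist":[0,0,0]},{"hand":8.7,"travel":[0,0,0],"twist":[0,0,0]},{"hand":8.7,"travel":[0,0,0],"twist":[0,0,0]}])

```text
time: 19.78
position: [0.4479, 0.2247, 0.2387]
tool_rot: [0.186, 0.982, -0.001, -0.002]
ft_force: [-0.5, 0.5, 0.3]
grip_width: 0.0866
grip_force: 0.0
```

Run:
```python
from h import *;from rig import robot
o,c=shot(robot,"w7")
outline(c,o,lambda im:(im[...,0]>180)&(im[...,2]<im[...,0]*.5),(321,230),62,.09)
t=robot.camera("top");s=robot.camera("side")
r=tri([ray(t,blob(t,(418,270),lambda im:im[...,0]<0,5)[0] if 0 else (0,0)),ray(s,(0,0))]) if 0 else None
# bar ends refinement: bright pixels in top view
g=t["frame"][255:285,410:480].astype(int);m=(g.min(2)>110);ys,xs=np.nonzero(m);print("bar px",xs.min()+410,xs.max()+410,ys.mean()+255,m.sum())
print(np.polyfit(xs+410,ys+255,1))
a=cv2.resize(s["frame"][190:340,230:430],None,fx=3,fy=3,interpolation=cv2.INTER_CUBIC)
cv2.imwrite("pics/s7.png",a[:,:,::-1])
goto(o,(.4815,-.242,.22),1.5)
```

```text
centre [448.6 225.1] size [48.5 88. ] yaw 158.5 area 4484
bar px 410 479 277.3452115812918 449
[-2.08239451e-03  2.78270732e+02]
pos [0.4479 0.2247 0.2387] yaw 68.52 travel cm (tool)  [-20.22 -42.19   1.9 ] norm 46.83 twist z 67.02
```

View pics/s7.png

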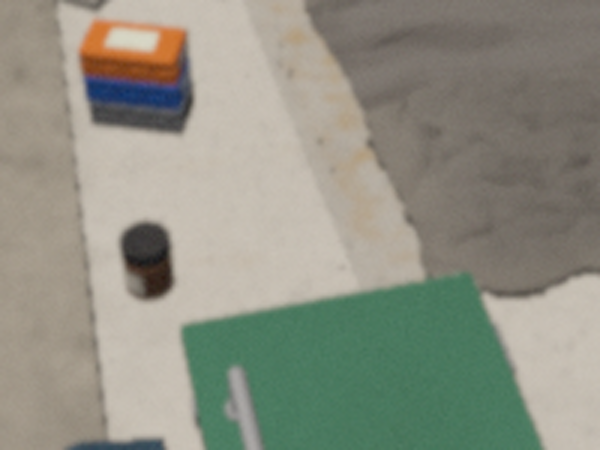

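The side crop shows the column orange/blue/grey standing straight (crop (135,75)), and the pot is undisturbed. Wrist measurement puts orange within 1 mm of blue. I'm going to the handle now.

>>> move_arm(commands=[{"hand":8.7,"travel":[-1.69,-3.52,0],"twist":[0,0,0]},{"hand":8.7,"travel":[-1.69,-3.52,0],"twist":[0,0,0]},{"hand":8.7,"travel":[-1.69,-3.52,0],"twist":[0,0,0]},{"hand":8.7,"travel":[-1.69,-3.52,0],"twist":[0,0,0]},{"hand":8.7,"travel":[-1.69,-3.52,0],"twist":[0,0,0]}])

```text
time: 20.35
position: [0.4629, 0.0288, 0.2399]
tool_rot: [0.186, 0.983, 0.0, -0.0]
ft_force: [0.1, -0.1, 0.3]
grip_width: 0.0869
grip_force: 0.0
```

>>> move_arm(commands=[{"hand":8.7,"travel":[-1.69,-3.52,0],"twist":[0,0,0]},{"hand":8.7,"travel":[-1.69,-3.52,0],"twist":[0,0,0]},{"hand":8.7,"travel":[-1.69,-3.52,0],"twist":[0,0,0]},{"hand":8.7,"travel":[-1.69,-3.52,0],"twist":[0,0,0]},{"hand":8.7,"travel":[-1.69,-3.52,0],"twist":[0,0,0]}])

```text
time: 20.77
position: [0.477, -0.1663, 0.2398]
tool_rot: [0.186, 0.982, 0.0, -0.0]
ft_force: [0.2, 0.5, 0.6]
grip_width: 0.0871
grip_force: 0.0
```

>>> move_arm(commands=[{"hand":8.7,"travel":[-1.69,-3.52,0],"twist":[0,0,0]},{"hand":8.7,"travel":[-1.69,-3.52,0],"twist":[0,0,0]},{"hand":8.7,"travel":[0,0,0],"twist":[0,0,6.7]},{"hand":8.7,"travel":[0,0,0],"twist":[0,0,6.7]},{"hand":8.7,"travel":[0,0,0],"twist":[0,0,6.7]}])

```text
time: 21.18
position: [0.4827, -0.2434, 0.2394]
tool_rot: [0.359, 0.933, 0.0, -0.001]
ft_force: [0.1, -0.2, -0.0]
grip_width: 0.0868
grip_force: 0.0
```

>>> move_arm(commands=[{"hand":8.7,"travel":[0,0,0],"twist":[0,0,6.7]},{"hand":8.7,"travel":[0,0,0],"twist":[0,0,6.7]},{"hand":8.7,"travel":[0,0,0],"twist":[0,0,6.7]},{"hand":8.7,"travel":[0,0,0],"twist":[0,0,6.7]},{"hand":8.7,"travel":[0,0,0],"twist":[0,0,6.7]}])

```text
time: 21.6
position: [0.4829, -0.2422, 0.2396]
tool_rot: [0.612, 0.791, 0.0, -0.001]
ft_force: [0.2, 0.6, -0.4]
grip_width: 0.0872
grip_force: 0.0
```

>>> move_arm(commands=[{"hand":8.7,"travel":[0,0,0],"twist":[0,0,6.7]},{"hand":8.7,"travel":[0,0,0],"twist":[0,0,6.7]},{"hand":8.7,"travel":[0,0,0],"twist":[0,0,0]},{"hand":8.7,"travel":[0,0,0],"twist":[0,0,0]},{"hand":8.7,"travel":[0,0,0],"twist":[0,0,0]}])

```text
time: 22.02
position: [0.483, -0.2423, 0.24]
tool_rot: [0.697, 0.717, -0.0, -0.0]
ft_force: [0.7, 0.1, 0.1]
grip_width: 0.0869
grip_force: 0.0
```

Run:
```python
from h import *;from rig import robot
o,c=shot(robot,"w8")
goto(o,(.481,-.241,.12),1.5);print(o["q"].round(2))
```

```text
pos [ 0.483  -0.2423  0.24  ] yaw 1.67 travel cm (tool)  [ 0.13 -0.19 12.  ] norm 12.0 twist z 0.17
[-0.67  0.41  1.64 -0.    1.09 -0.7 ]
```

View pics/w8.png

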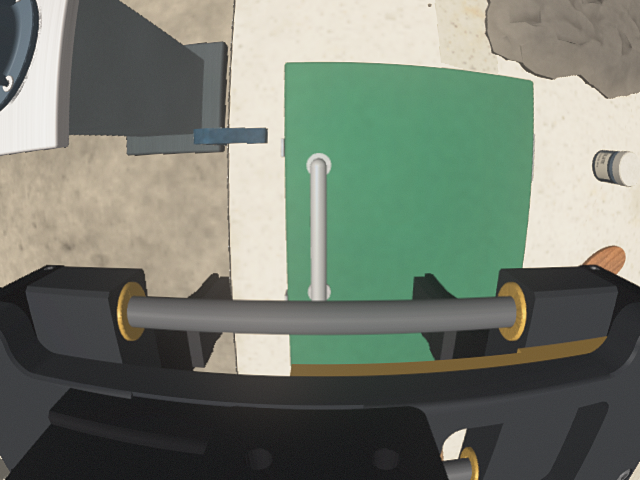

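Wrist view: the bar runs along column 318 from row 158 to row 300, parallel to the fingers' gap.

Run:
```python
from h import *;import pickle
o8,c8=pickle.load(open("w8.pkl","rb"));o2,c2=pickle.load(open("w2.pkl","rb"))
a=c8["frame"].astype(int)
for r in(185,210,235,260,285):
    row=a[r,300:340];m=np.nonzero(abs(row[:,0]-row[:,1])<14)[0];print(r,m.min()+300,m.max()+300,atz(ray(c8,((m.min()+m.max())/2+300,r),o8),.12).round(4))
b=c2["frame"].astype(int)
for col in(340,370,400,430):
    q=b[70:110,col];m=np.nonzero(abs(q[:,0]-q[:,1])<14)[0];print(col,m.min()+70,m.max()+70,atz(ray(c2,(col,(m.min()+m.max())/2+70),o2),.12).round(4))
for z in(.11,.12,.13):print(z,atz(ray(c8,(318.5,230),o8),z).round(4),atz(ray(c2,(400,87.5),o2),z).round(4))
```

```text
185 311 325 [ 0.48   -0.2004  0.12  ]
210 311 325 [ 0.4805 -0.2187  0.12  ]
235 311 325 [ 0.481  -0.2375  0.12  ]
260 311 325 [ 0.4815 -0.2568  0.12  ]
285 310 328 [ 0.4828 -0.2769  0.12  ]
340 82 97 [ 0.4825 -0.2814  0.12  ]
370 80 95 [ 0.4819 -0.26    0.12  ]
400 78 93 [ 0.4807 -0.2381  0.12  ]
430 78 93 [ 0.4806 -0.2156  0.12  ]
0.11 [ 0.4812 -0.2358  0.11  ] [ 0.4805 -0.236   0.11  ]
0.12 [ 0.4812 -0.2337  0.12  ] [ 0.4822 -0.2382  0.12  ]
0.13 [ 0.4813 -0.2315  0.13  ] [ 0.4839 -0.2405  0.13  ]
```

>>> move_arm(commands=[{"hand":6.0,"travel":[0.1,-0.18,3.0],"twist":[0,0,0]},{"hand":6.0,"travel":[0,0,3.5],"twist":[0,0,0]},{"hand":6.0,"travel":[0,0,3.0],"twist":[0,0,0]},{"hand":6.0,"travel":[0,0,1.8],"twist":[0,0,0]},{"hand":6.0,"travel":[0,0,1.2],"twist":[0,0,0]}])

```text
time: 22.48
position: [0.4801, -0.2405, 0.1129]
tool_rot: [0.697, 0.717, -0.0, -0.002]
ft_force: [0.9, -0.1, 1.2]
grip_width: 0.0631
grip_force: 0.0
```

>>> move_arm(commands=[{"hand":6.0,"travel":[0,0,0],"twist":[0,0,0]},{"hand":6.0,"travel":[0,0,0],"twist":[0,0,0]},{"hand":6.0,"travel":[0,0,0],"twist":[0,0,0]},{"hand":6.0,"travel":[0,0,0],"twist":[0,0,0]},{"hand":6.0,"travel":[0,0,0],"twist":[0,0,0]}])

```text
time: 22.9
position: [0.4819, -0.2419, 0.1165]
tool_rot: [0.698, 0.717, 0.0, 0.001]
ft_force: [0.4, -0.5, 0.0]
grip_width: 0.0599
grip_force: 0.0
```

Run:
```python
from h import *;from rig import robot
o=robot.get_obs();goto(o,(.4812,-.241,.114),1.6);print(o["ft_force"],o["grip_width"])
```

```text
pos [ 0.4819 -0.2419  0.1165] yaw 1.55 travel cm (tool)  [ 0.09 -0.07  0.25] norm 0.28 twist z -0.05
[ 0.3836681  -0.45838522  0.02830011] 0.059887075480818064
```

>>> move_arm(commands=[{"hand":6.0,"travel":[0,-0.05,0.2],"twist":[0,0,0]},{"hand":4.0,"travel":[0,0,0],"twist":[0,0,0]},{"hand":2.5,"travel":[0,0,0],"twist":[0,0,0]},{"hand":1.5,"travel":[0,0,0],"twist":[0,0,0]},{"hand":0.8,"travel":[0,0,0],"twist":[0,0,0]}], force=25)

```text
time: 23.32
position: [0.4808, -0.2414, 0.1134]
tool_rot: [0.698, 0.716, 0.0, 0.0]
ft_force: [-0.5, 0.3, -0.2]
grip_width: 0.041
grip_force: 0.0
```

>>> move_arm(commands=[{"hand":0.5,"travel":[0,0,0],"twist":[0,0,0]},{"hand":0.5,"travel":[0,0,0],"twist":[0,0,0]},{"hand":0.5,"travel":[0,0,0],"twist":[0,0,0]},{"hand":0.5,"travel":[0,0,0],"twist":[0,0,0]},{"hand":0.5,"travel":[0,0,0],"twist":[0,0,0]}])

```text
time: 23.73
position: [0.4806, -0.2414, 0.1133]
tool_rot: [0.698, 0.717, -0.0, -0.0]
ft_force: [-1.1, -1.9, -0.2]
grip_width: 0.0111
grip_force: 25.0
```

>>> move_arm(commands=[{"hand":0.5,"travel":[0,0,0],"twist":[0,0,0]},{"hand":0.5,"travel":[0,0,0],"twist":[0,0,0]},{"hand":0.5,"travel":[0,0,0],"twist":[0,0,0]},{"hand":0.5,"travel":[0,0,0],"twist":[0,0,0]}])

```text
time: 24.07
position: [0.4806, -0.2414, 0.1133]
tool_rot: [0.698, 0.716, -0.0, -0.0]
ft_force: [-0.5, -0.8, -0.9]
grip_width: 0.0108
grip_force: 25.0
```

Run:
```python
from h import *;from rig import robot
o=robot.get_obs();print(o["position"].round(4),tyaw(o),o["ft_force"],o["grip_width"],o["time"])
# arc increments (tool y ~ +x, tool z = -z) per 3 deg
import numpy as np
th=np.radians(13.83+np.arange(0,46,3.));x=-201*np.cos(th)/10;z=201*np.sin(th)/10
print(np.column_stack([np.diff(x),-np.diff(z)]).round(2).tolist())
```

```text
[ 0.4806 -0.2414  0.1133] 1.5319808283084917 [-0.4602706  -0.77096645 -0.86086113] 0.010791657651523349 24.0667
[[0.28, -1.01], [0.33, -1.0], [0.38, -0.98], [0.43, -0.96], [0.48, -0.93], [0.53, -0.91], [0.58, -0.88], [0.62, -0.85], [0.67, -0.81], [0.71, -0.78], [0.75, -0.74], [0.79, -0.7], [0.82, -0.66], [0.85, -0.61], [0.89, -0.57]]
```

>>> move_arm(commands=[{"hand":0.5,"travel":[0,0.14,-0.5],"twist":[0,0,0]},{"hand":0.5,"travel":[0,0.14,-0.5],"twist":[0,0,0]},{"hand":0.5,"travel":[0,0.16,-0.5],"twist":[0,0,0]},{"hand":0.5,"travel":[0,0.17,-0.5],"twist":[0,0,0]},{"hand":0.5,"travel":[0,0.38,-0.98],"twist":[0,0,0]}])

```text
time: 24.48
position: [0.4902, -0.2411, 0.143]
tool_rot: [0.698, 0.717, -0.0, -0.001]
ft_force: [0.4, -1.9, -4.0]
grip_width: 0.0111
grip_force: 25.0
```

>>> move_arm(commands=[{"hand":0.5,"travel":[0,0.43,-0.96],"twist":[0,0,0]},{"hand":0.5,"travel":[0,0.48,-0.93],"twist":[0,0,0]},{"hand":0.5,"travel":[0,0,0],"twist":[0,0,0]},{"hand":0.5,"travel":[0,0,0],"twist":[0,0,0]}])

```text
time: 24.82
position: [0.4992, -0.2408, 0.1625]
tool_rot: [0.697, 0.717, -0.001, -0.0]
ft_force: [-2.9, -1.8, -2.2]
grip_width: 0.011
grip_force: 25.0
```

Run:
```python
from h import *;from rig import robot
o=robot.get_obs();print(o["position"].round(4),o["ft_force"],o["moment"],o["grip_width"])
s=robot.camera("side");a=cv2.resize(s["frame"][200:440,220:460],None,fx=2.4,fy=2.4,interpolation=cv2.INTER_CUBIC)
cv2.imwrite("pics/s9.png",a[:,:,::-1])
```

```text
[ 0.4992 -0.2408  0.1625] [-2.86940663 -1.80211279 -2.22290302] [-0.37034724  0.70830909  0.0274764 ] 0.011018600106184207
```

View pics/s9.png

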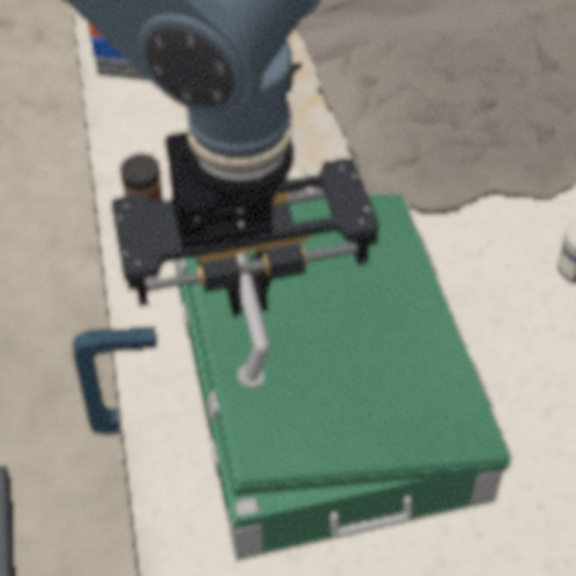

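The lid is rising with the bar held in the fingers (crop (250,280)), and the TCP follows the 15° arc point. I'll continue to 45°.

>>> move_arm(commands=[{"hand":0.5,"travel":[0,0.53,-0.91],"twist":[0,0,0]},{"hand":0.5,"travel":[0,0.58,-0.88],"twist":[0,0,0]},{"hand":0.5,"travel":[0,0.62,-0.85],"twist":[0,0,0]},{"hand":0.5,"travel":[0,0.67,-0.81],"twist":[0,0,0]},{"hand":0.5,"travel":[0,0.71,-0.78],"twist":[0,0,0]}])

```text
time: 25.28
position: [0.528, -0.2399, 0.204]
tool_rot: [0.697, 0.717, -0.002, -0.003]
ft_force: [-7.7, -2.2, 3.1]
grip_width: 0.0111
grip_force: 25.0
```

>>> move_arm(commands=[{"hand":0.5,"travel":[0,0.75,-0.74],"twist":[0,0,0]},{"hand":0.5,"travel":[0,0.79,-0.7],"twist":[0,0,0]},{"hand":0.5,"travel":[0,0.82,-0.66],"twist":[0,0,0]},{"hand":0.5,"travel":[0,0.85,-0.61],"twist":[0,0,0]},{"hand":0.5,"travel":[0,0.45,-0.3],"twist":[0,0,0]}])

```text
time: 25.7
position: [0.5651, -0.2388, 0.2361]
tool_rot: [0.697, 0.717, -0.002, -0.002]
ft_force: [-9.8, -0.4, 8.7]
grip_width: 0.011
grip_force: 25.0
```

>>> move_arm(commands=[{"hand":0.5,"travel":[0,0.2,-0.13],"twist":[0,0,0]},{"hand":0.5,"travel":[0,0.2,-0.13],"twist":[0,0,0]},{"hand":0.5,"travel":[0,0,0],"twist":[0,0,0]},{"hand":0.5,"travel":[0,0,0],"twist":[0,0,0]},{"hand":0.5,"travel":[0,0,0],"twist":[0,0,0]}])

```text
time: 26.12
position: [0.5688, -0.2387, 0.2382]
tool_rot: [0.697, 0.717, -0.002, -0.002]
ft_force: [-9.3, -0.1, 10.2]
grip_width: 0.0113
grip_force: 25.0
```

Run:
```python
from h import *;from rig import robot
o=robot.get_obs();p=o["position"];print(p.round(4),o["ft_force"],o["moment"],o["grip_width"],o["time"])
dx=p[0]-.4806;dz=p[2]-.1133
print("lid deg by x,z:",np.degrees(np.arctan2(.048+dz,.195-dx))-13.83,"r",np.hypot(.048+dz,.195-dx))
s=robot.camera("side");a=cv2.resize(s["frame"][120:440,200:500],None,fx=1.8,fy=1.8,interpolation=cv2.INTER_CUBIC)
cv2.imwrite("pics/s10.png",a[:,:,::-1])
```

```text
[ 0.5688 -0.2387  0.2382] [-9.31966661 -0.12298046 10.20962254] [-0.0745273   1.66224389  0.01287444] 0.011333446151586317 26.1167
lid deg by x,z: 44.456648722813334 r 0.20325018557509744
```

View pics/s10.png

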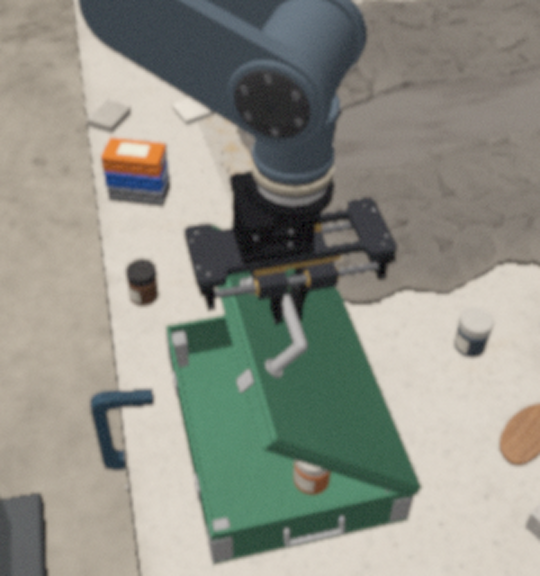

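The lid is open at about 45° with the bar held (crop (290,310)); the column and pot are intact. There is about 14 N of radial strain, so I'll relieve it slightly.

>>> move_arm(commands=[{"hand":0.5,"travel":[0,-0.03,-0.05],"twist":[0,0,0]},{"hand":0.5,"travel":[0,-0.03,-0.05],"twist":[0,0,0]},{"hand":0.5,"travel":[0,0,0],"twist":[0,0,0]},{"hand":0.5,"travel":[0,0,0],"twist":[0,0,0]},{"hand":0.5,"travel":[0,0,0],"twist":[0,0,0]}])

```text
time: 26.58
position: [0.5688, -0.2387, 0.2383]
tool_rot: [0.698, 0.717, -0.001, -0.002]
ft_force: [-5.8, -1.0, 4.6]
grip_width: 0.011
grip_force: 25.0
```

>>> move_arm(commands=[{"hand":0.5,"travel":[0,0,0],"twist":[0,0,0]},{"hand":0.5,"travel":[0,0,0],"twist":[0,0,0]},{"hand":0.5,"travel":[0,0,0],"twist":[0,0,0]},{"hand":0.5,"travel":[0,0,0],"twist":[0,0,0]},{"hand":0.5,"travel":[0,0,0],"twist":[0,0,0]}])

```text
time: 27.0
position: [0.5688, -0.2387, 0.2383]
tool_rot: [0.698, 0.717, -0.001, -0.002]
ft_force: [-6.2, -0.4, 4.9]
grip_width: 0.0113
grip_force: 25.0
```

Run:
```python
from h import *;from rig import robot
import pickle
o=robot.get_obs();p=o["position"];print(p.round(4),o["ft_force"],o["grip_width"],o["joint_velocities"].round(3))
# lid angle check from side picture: free front corner of lid (-y) at crop (272,447) -> full px
s=robot.camera("side")
uv=(200+272/1.8,120+447/1.8)
cyaw=np.radians(1.6);ex=np.array([np.cos(cyaw),np.sin(cyaw),0]);ey=np.array([-np.sin(cyaw),np.cos(cyaw),0])
h=np.array([.481,-.241,.12])+.195*ex-.048*np.array([0,0,1])
r0=ray(s,uv)
# intersect with lid's -y side plane (143 mm)
P,d=r0;t=((h-.143*ey-P)@ey)/(d@ey);q=P+d*t-h;print("corner rel hinge x,z",(q@ex).round(3),q[2].round(3),"angle",np.degrees(np.arctan2(q[2],-(q@ex))).round(1),"len",np.hypot(q@ex,q[2]).round(3))
```

```text
[ 0.5688 -0.2387  0.2383] [-6.22171348 -0.38425465  4.92321558] 0.011340868798810274 [ 0.001 -0.001  0.001 -0.001 -0.001  0.001]
corner rel hinge x,z -0.158 0.146 angle 42.6 len 0.215
```

```bash
python3 -c "
from rig import robot
print(robot.hand_in())"
```

```text
the job is handed in; nothing more can be done
None
```

I've handed the job in, with no verdict returned: blue is stacked on grey and orange on blue, each within about 1 mm, and the lid is still held at about 45° (44.5° from the arm's position, about 43° from the side camera), with the pot and samples clear.

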